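Put the mixed-up press dies back in their own trays

ROBOT

A 7-joint arm with a two-finger parallel gripper is mounted at the origin on the work surface. World frame = base frame: x ahead of the robot, y to its left, z up, the work surface at z = 0. Lengths are in m, angles in rad, forces in N, time in s.
With the tool pointing down it reaches from about 0.425 to 0.875 m from the base axis. Payload 9.9 kg.
Tool frame: the origin (TCP) lies midway between the tips of the shut fingers; the grasp point (between the pads) lies 19 mm behind it (robot.tcp_to_grasp is the distance from the TCP to the grasp point, in m); z points along the fingers, y is the line along which they close (so a half turn about z gives the same grasp; the last joint's range is limited). The gripper opens to 85 mm and grips with 20 to 120 N. Pads are 22 mm wide; open, the fingers measure 114 mm over their backs; the gripper's body (76 mm by 85 mm) begins 54 mm behind the grasp point. The pads swing forward as they close: fully open they stand 13 mm farther back than shut.
Start: joints at [1.177, 0.576, 0.025, 1.437, -0.015, 1.129, -0.057], TCP at [0.206, -0.643, 0.231] pointing down, gripper open.
Joint ranges: [-2.76, 2.76], [-0.34, 2.15], [-1.52, 1.57], [0.19, 2.46], [-1.09, 4.23], [0.17, 1.99], [-2.82, 2.82]. Speed limits (rad/s): [2.22, 2.22, 3.01, 3.01, 3.14, 3.14, 3.14].

INTERFACE

Orientations are given as [roll, pitch, yaw] about the fixed x, y, z axes, in that order (R = Rz(yaw) Ry(pitch) Rx(roll)).
In Python, from plant import sensors, eyes, robot gives the robot as it stands.
- The arm moves only by the shell command python3 -m creep 'ROWS' [OPENING]. ROWS is JSON, a list of rows, each a list of 2 entries, a list of its own where there are three numbers: the shift along the tool's x, y, z in cm, then the turn, a rotation vector about the tool's x, y, z in degrees. In form: [[[dx, dy, dz], [ax, ay, az]], ...]. A call has 1 to 5 rows; each row shifts and turns the commanded pose from where the row before left it, along the tool's axes as they then stand; what a row does not reach is not made up. A row lasts 1/8 s, in which the tool goes at most 62.5 mm and 10.7 degrees, less where a joint would pass 70% of its speed; a pose out of reach is approached as far as the arm can. A call with a gripper value outside its range is refused whole. OPENING is the opening, from -1 (shut) to 1 (fully open), set as the call begins (- or left out, the last holds). The fingers move at their own pace and stop on an object; the grip force is fixed at half the most. Time passes only in rows, so rows that do not move let the fingers close. It gives the time, the measured TCP pose, the force, the opening and the grip force at its end, in the units of the state.
- sensors.get_state(): the state, without advancing time (a new reading comes with each control period).
- eyes.read_camera(name): name is "scene" or "side" or "wrist"; returns a dict with "frame" (400x640x3 uint8, blue, green, red), "z_map" (400x640 float32, m along the optical axis (not along the pixel's ray), 0 where there is no reading), "fov_y" (degrees; the focal length in pixels is half the picture's height over the tangent of half this angle, whatever the lens; pixels are square), "cx", "cy" (the principal point, pixels), "pose" (4x4, takes a point from camera to world coordinates). Camera axes: x right, y up, looking along -z (the intrinsics and any distortion apply to the point x, -y, -z); pixel columns grow to the right and rows downward; lengths in m; the calibration is good to about 2 mm. A picture is of the moment at which its call begins.
- robot.hand_in(): hands the job in; it is judged then, once.
Trained networks look in the newest picture that a camera, given by its name, has taken for a name from the list of things; names that differ only in an ending like _2 or _b are one class to them, and where a whole thing is asked for, a point or a joint stands for the part that bears it (a point fixed in the world has none). Each returns a list of dicts, best first, with "p" (0 to 1); they miss things now and then, are a little off and sometimes report something else, mostly with a low value. They report only what shows in the picture. A call takes as long as a camera call. They do not tell look-alikes from the thing itself.
- eyes.regions_of(camera, thing): "pixels" (400x640 bool, what is visible of it).
- eyes.place_of(camera, thing): "point" ([x, y, z] in m, in world coordinates, good to about 4 mm: a listed point, or the origin of a listed thing).
The state is a dict: "time": time; "joint_pos": joint angles; "qd": joint speeds; "joint_torque": joint torques, N m; "ee_pos": TCP position; "eef_rot": TCP orientation; "contact_force": force on the tool from outside, world axes, zero at the start; "moment": the same for the moment, N m; "grip_width": finger opening in m; "gripper_force": force on a finger pad.
Only numpy, scipy, OpenCV 4.12 (cv2) and the standard library are available. Lean on these libraries where they do the work, as an engineer would, in place of code of your own. Each camera call takes 0.05 s, during which the arm holds its last target. There are 200 camera calls.

TASK

The three watch-press dies stand in each other's trays. Put each die into the tray of its own outline (round in round, square in square, oblong in oblong), standing upright in the middle, the oblong die lengthwise along its tray; the grey pad is a free spot for parking a die meanwhile. Leave the loupe and the parts jar where they are.

Things in the scene. Friction and masses are not known exactly. Their poses are not given: they have to be found in the camera images.
- round_die: a watch-case press die, black nylon block with a bright steel facing of the same outline on top, round, 40 mm diameter, 32 mm high, about 90 g; origin: centre of its underside, z up when it stands upright. At the start it stands in a tray that is not its own
- square_die: a watch-case press die, black nylon block with a bright steel facing of the same outline on top, square, 38 x 38 mm, 32 mm high, about 90 g; origin: centre of its underside, z up when it stands upright; x and y square to its sides. At the start it stands in a tray that is not its own
- oblong_die: a watch-case press die, black nylon block with a bright steel facing of the same outline on top, oblong, 48 mm long along its x axis and 30 mm wide along its y axis, 32 mm high, about 90 g; origin: centre of its underside, z up when it stands upright. At the start it stands in a tray that is not its own
- round_tray: a shallow wooden tray fixed to the bench, round, 78 mm outside and 70 mm inside diameter; 9 mm high overall, walls 4 mm thick, inner floor 4 mm above the bench; origin: centre of its underside (on the bench). It is the place of the round die, but any of the three dies fits in it
- square_tray: a shallow wooden tray fixed to the bench, square, 72 mm outside and 64 mm inside; 9 mm high overall, walls 4 mm thick, inner floor 4 mm above the bench; origin: centre of its underside (on the bench); x and y square to its sides. It is the place of the square die, but any of the three dies fits in it
- oblong_tray: a shallow wooden tray fixed to the bench, oblong, outside 98 mm along its x axis and 68 mm along its y axis, inside 90 x 60 mm; 9 mm high overall, walls 4 mm thick, inner floor 4 mm above the bench; origin: centre of its underside (on the bench). It is the place of the oblong die, but any of the three dies fits in it
- pad: a flat grey pad without rim, 84 x 84 mm, 4 mm thick, fixed to the bench and empty at the start: a free spot on which a die may stand meanwhile; origin: centre of its underside
- loupe: bystander: a loose black eye loupe, a cone 28 mm high 36 mm across at the foot and 24 mm at the top; origin: centre of its underside
- parts_jar: bystander: a small loose glass jar with a metal cap, 40 mm diameter, 45 mm high; origin: centre of its underside
Mind the look-alikes: they are no part of the job. What is shaped like the round_die but yellow is not meant.

How it is judged:
By the outcome, as a careful person would: the job done as asked, in the order asked, and still so for the second after the job is handed in, with the robot touching nothing.
It also fails if it takes over 99 s, if anything falls off the work surface, if the arm or the gripper's body presses on something with over 40 N, if the wrist force passes 120 N, or if a joint passes its speed limit or range.

## Working session

There is one attempt and no reset: what is moved stays moved. The work goes in short steps, Python scripts to look and compute and a shell command to move; the robot and the scene stay as the last step left them, time stands still between calls to the robot, and variables do not carry over. Pictures are saved under pics/ and viewed, at most 14 in all, crops included, and the job is handed in when it is done.

```bash
mkdir -p pics; ls; cat > h.py <<'E'
import numpy as np, cv2
from plant import sensors, eyes, robot
def world(c, uv=None):
    z=c["z_map"]; h,w=z.shape; f=h/2/np.tan(np.radians(c["fov_y"])/2)
    v,u=np.mgrid[:h,:w]
    P=np.stack([(u-c["cx"])/f*z,-(v-c["cy"])/f*z,-z],-1)
    T=np.array(c["pose"]); return P@T[:3,:3].T+T[:3,3]
E
python3 - <<'E'
from h import *
for n in ("scene","side"):
    c=eyes.read_camera(n); cv2.imwrite(f"pics/{n}0.png",c["frame"]); print(n,c["fov_y"],c["cx"],c["cy"],np.round(c["pose"],3).tolist(),[k for k in c])
    W=world(c)
    for t in "round_die square_die oblong_die round_tray square_tray oblong_tray pad loupe parts_jar".split():
        for r in eyes.place_of(n,t)[:3]: print(t,round(r["p"],2),np.round(r["point"],3))
        for r in eyes.regions_of(n,t)[:3]:
            m=r["pixels"]; ys,xs=np.nonzero(m); q=W[m]; print("   reg",round(r["p"],2),int(xs.mean()),int(ys.mean()),m.sum(),np.round(np.median(q,0),3),np.round(np.percentile(q[:,2],95),3))
s=sensors.get_state();print(s)
print(robot.tcp_to_grasp)
E
```

```text
pics
scene 46.35868813368354 313.8954307418419 206.60455051605646 [[0.407, -0.703, 0.584, 1.136], [0.914, 0.318, -0.253, -0.159], [-0.008, 0.636, 0.771, 0.723], [0.0, 0.0, 0.0, 1.0]] ['frame', 'z_map', 'fov_y', 'cx', 'cy', 'pose']
round_die 0.94 [ 0.47  -0.093  0.004]
round_die 0.89 [0.473 0.018 0.004]
   reg 0.9 212 185 429 [ 0.48  -0.094  0.035] 0.038
   reg 0.82 263 172 392 [0.483 0.013 0.03 ] 0.034
square_die 0.57 [ 0.63  -0.097 -0.001]
   reg 0.71 236 246 630 [ 0.642 -0.097  0.035] 0.038
oblong_die 0.79 [0.463 0.183 0.002]
   reg 0.79 331 145 378 [0.475 0.173 0.035] 0.038
   reg 0.71 332 153 432 [0.474 0.168 0.006] 0.011
   reg 0.65 370 206 1356 [0.639 0.179 0.005] 0.007
round_tray 0.83 [ 0.465  0.181 -0.   ]
   reg 0.84 332 153 433 [0.476 0.168 0.006] 0.011
   reg 0.21 213 185 449 [ 0.479 -0.093  0.034] 0.038
square_tray 0.81 [ 0.47  -0.091 -0.002]
   reg 0.93 217 193 694 [ 0.484 -0.089  0.006] 0.011
oblong_tray 0.73 [0.469 0.177 0.   ]
oblong_tray 0.68 [ 0.636 -0.091 -0.001]
oblong_tray 0.3 [ 0.469 -0.091  0.006]
   reg 0.73 239 255 1094 [ 0.653 -0.097  0.006] 0.011
pad 0.71 [
[... 1432 characters left out ...]
 'joint_pos': array([ 1.1772113 ,  0.57570616,  0.02491101,  1.43712016, -0.01499302,
        1.12898114, -0.05651352]), 'qd': array([-0.00095678, -0.00207859,  0.001507  ,  0.00091431, -0.0011944 ,
        0.00025056, -0.00151889]), 'joint_torque': array([ 1.50470365e-03, -7.65484929e+01,  2.24931188e+00, -2.86292374e+01,
        1.53828860e-02,  3.05213078e-03, -1.36963200e-05]), 'ee_pos': array([ 0.20577336, -0.64286954,  0.23127781]), 'eef_rot': array([-3.14156355e+00,  9.84521649e-06,  3.09763157e-01]), 'contact_force': array([ 0.09622192, -0.64440416,  1.21312349]), 'moment': array([-0.00414579,  0.02815335, -0.00362245]), 'gripper_force': 0.0, 'grip_width': 0.08518636972544824}
0.0187
```

```bash
python3 - <<'E'
from h import *
a=cv2.imread("pics/scene0.png"); 
cv2.imwrite("pics/crop0.png",cv2.resize(a[100:340,160:460],None,fx=2.4,fy=2.4,interpolation=cv2.INTER_CUBIC))
C=[eyes.read_camera(n) for n in("scene","side")]
# top-down height map / colour, 1 mm per px ; x 0.40..0.86 ->rows, y 0.36..-0.18 -> cols
col=np.zeros((480,560,3),np.uint8)
P=[];K=[]
for c in C:
    W=world(c);ok=c["z_map"]>0; P.append(W[ok]);K.append(c["frame"][ok])
P=np.vstack(P);K=np.vstack(K)
o=np.argsort(P[:,2]);P=P[o];K=K[o]
np.savez("cloud.npz",P=P,K=K)
def fit(name,xy,zlo,zhi,r):
    for i,c in enumerate(C):
        W=world(c).reshape(-1,3); m=(np.hypot(W[:,0]-xy[0],W[:,1]-xy[1])<r)&(W[:,2]>zlo)&(W[:,2]<zhi)
        q=W[m]; 
        (cx,cy),(w,h),a=cv2.minAreaRect((q[:,:2]*1000).astype(np.float32))
        print(name,i,m.sum(),"rect",np.round([cx,cy,w,h,a],1),"mean",np.round(q.mean(0)*1000,1))
fit("round_die",(.47,-.092),.033,.044,.04)
fit("yellow?",(.473,.018),.028,.044,.035)
fit("square_die",(.633,-.094),.033,.044,.04)
fit("oblong_die",(.464,.18),.033,.044,.04)
fit("sq_tray",(.47,-.089),.0075,.0105,.06)
fit("obl_tray",(.635,-.092),.0075,.0105,.065)
fit("rnd_tray",(.465,.18),.0075,.0105,.05)
fit("pad",(.638,.183),.003,.008,.065)
E
```

```text
round_die 0 238 rect [469.8 -93.   38.3  37.5  63.5] mean [471.2 -92.7  36.4]
round_die 1 254 rect [466.8 -91.4  40.9  38.   81.5] mean [467.  -92.5  36.3]
yellow? 0 224 rect [473.2  14.8  37.3  39.6  71. ] mean [474.6  13.8  32.2]
yellow? 1 215 rect [470.6  14.9  40.8  39.4  59.4] mean [470.4  13.7  32.3]
square_die 0 375 rect [632.  -95.1  37.7  40.4  68. ] mean [633.6 -95.4  36.5]
square_die 1 269 rect [629.9 -94.5  41.1  37.6  67.9] mean [629.4 -95.5  36. ]
oblong_die 0 219 rect [463.3 177.3  29.5  52.5  58.6] mean [466.1 175.9  36.5]
oblong_die 1 185 rect [461.9 177.2  33.4  48.3  56. ] mean [461.9 176.3  36.6]
sq_tray 0 180 rect [469.8 -89.8  74.5  72.4  14.3] mean [479.1 -90.7   9.1]
sq_tray 1 191 rect [468.4 -88.5  72.7  73.8  14.1] mean [469.5 -92.4   9. ]
obl_tray 0 309 rect [634.2 -95.3 100.7  68.3   2.7] mean [638.7 -95.5   9.2]
obl_tray 1 211 rect [632.2 -94.2  98.7  71.    2.3] mean [ 628.4 -100.3    9. ]
rnd_tray 0 121 rect [467.6 175.   76.1  73.9  59. ] mean [471.9 171.    9. ]
rnd_tray 1 98 rect [463.7 168.8  77.4  59.9   1.9] mean [464.6 163.5   8.8]
pad 0 1331 rect [637.4 183.9 124.1 124.7  86.8] mean [638.4 180.    5. ]
pad 1 694 rect [634.7 185.5 125.3 119.3  48.2] mean [634.2 180.    4.9]
```

View pics/scene0.png

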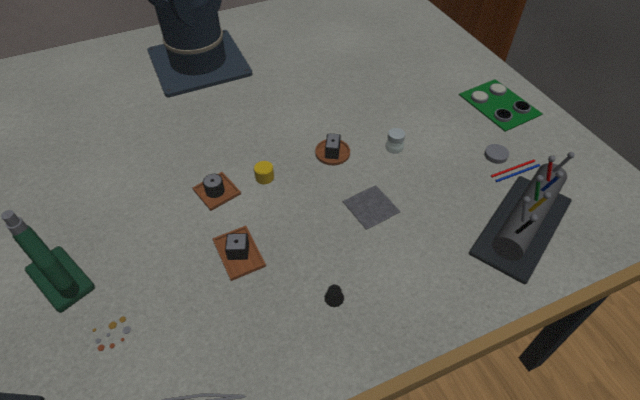

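View pics/crop0.png

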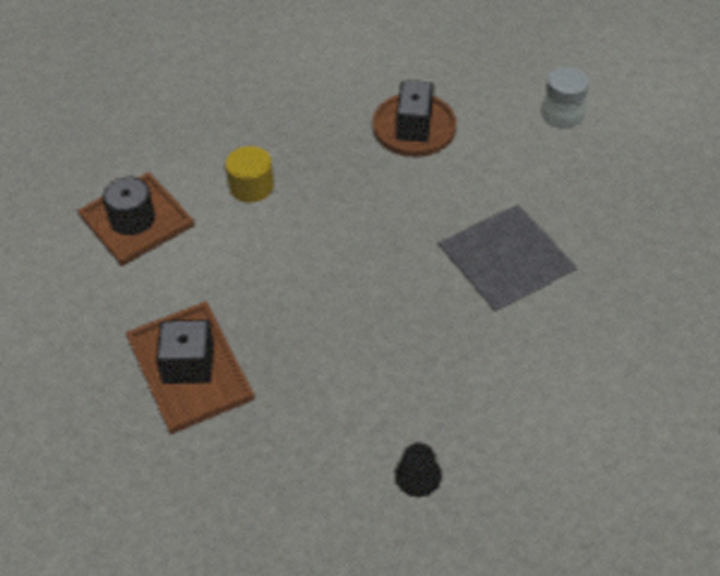

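Candidates: the round die is black with steel at scene (212,185), and the yellow cylinder at (263,172) is the look-alike. The loupe is at (333,295) and the jar at (395,140). The square die is at (236,246) in the oblong tray, and the oblong die is at (333,145) in the round tray. The crop confirms I should take the black one at (212,185), in the square tray.

```bash
cat >> h.py <<'E'
from scipy.spatial.transform import Rotation as R
def togo(x,y,z,yaw=None):
    "shift (cm) in present tool axes to world target in mm; turn about tool z in deg to wanted yaw (fingers symmetric by 180)"
    s=sensors.get_state(); A=R.from_euler("xyz",s["eef_rot"]); p=np.array(s["ee_pos"])
    d=A.inv().apply(np.array([x,y,z])/1000-p)*100
    cur=np.degrees(s["eef_rot"][2]); t=0 if yaw is None else -((yaw-cur+90)%180-90)
    B=A*R.from_euler("z",t,degrees=True)
    print("shift now",np.round(d,2),"turn z",round(t,1),"shift after turn",np.round(B.inv().apply(np.array([x,y,z])/1000-p)*100,2))
    print("pos",np.round(p*1000,1),"rpy",np.round(np.degrees(s["eef_rot"]),1),"t",s["time"],"w",round(s["grip_width"]*1000,1),"gf",s["gripper_force"],"q",np.round(s["joint_pos"],2))
E
python3 -c "
from h import *
togo(468.5,-92.2,150,14)"
```

```text
shift now [ 41.81 -44.43   8.13] turn z 3.8 shift after turn [ 38.81 -47.08   8.13]
pos [ 205.8 -642.9  231.3] rpy [-180.    -0.    17.8] t 2.0 w 85.5 gf 0.0 q [ 1.18  0.58  0.02  1.44 -0.02  1.13 -0.06]
```

```bash
python3 -m creep '[[[3.5,-3.7,0],[0,0,0]],[[3.5,-3.7,0],[0,0,0]],[[3.5,-3.7,0],[0,0,0]],[[3.5,-3.7,0],[0,0,0]],[[3.5,-3.7,0],[0,0,0]]]'
python3 -c "
from h import *
togo(468.5,-92.2,150,14)"
```

```text
time: 2.62
ee_pos: [0.3167, -0.4119, 0.2315]
eef_rot: [3.141, -0.0, 0.31]
contact_force: [0.6, -0.1, -0.3]
grip_width: 0.0853
gripper_force: 0.0
shift now [ 24.2  -25.82   8.15] turn z 3.8 shift after turn [ 22.46 -27.35   8.15]
pos [ 316.7 -411.9  231.5] rpy [180.   -0.   17.8] t 2.625 w 85.3 gf 0.0 q [ 0.83  0.34 -0.01  1.84  0.    0.95 -0.44]
```

```bash
python3 -m creep '[[[4,-4.3,1],[0,0,0]],[[4,-4.3,1],[0,0,0]],[[4,-4.3,1],[0,0,0]],[[4,-4.3,1],[0,0,0]],[[4,-4.3,1],[0,0,0]]]' >/dev/null
python3 -m creep '[[[4.2,-4.3,1.6],[0,0,0]],[[0,0,1.5],[0,0,3.8]],[[0,0,0],[0,0,0]]]'
python3 - <<'E'
from h import *
togo(468.5,-92.2,8,14)
c=eyes.read_camera("wrist"); cv2.imwrite("pics/w1.png",c["frame"]); W=world(c)
def fit(name,xy,zlo,zhi,r):
        V=W.reshape(-1,3)[c["z_map"].ravel()>0]; m=(np.hypot(V[:,0]-xy[0],V[:,1]-xy[1])<r)&(V[:,2]>zlo)&(V[:,2]<zhi)
        q=V[m]; 
        if len(q)<20: print(name,len(q));return
        (cx,cy),(w,h),a=cv2.minAreaRect((q[:,:2]*1000).astype(np.float32))
        print(name,m.sum(),"rect",np.round([cx,cy,w,h,a],1),"mean",np.round(q.mean(0)*1000,1))
fit("round_die",(.47,-.092),.033,.044,.04)
fit("square_die",(.633,-.094),.033,.044,.04)
fit("sq_tray",(.47,-.089),.0075,.0105,.06)
fit("obl_tray",(.635,-.092),.0075,.0105,.065)
E
```

```text
time: 3.62
ee_pos: [0.4674, -0.0933, 0.1496]
eef_rot: [-3.141, 0.002, 0.245]
contact_force: [-0.3, -0.1, 0.0]
grip_width: 0.0853
gripper_force: 0.0
shift now [ 0.16 -0.07 14.16] turn z 0.0 shift after turn [ 0.16 -0.07 14.16]
pos [467.4 -93.3 149.6] rpy [-1.8e+02  1.0e-01  1.4e+01] t 3.625 w 85.3 gf 0.0 q [ 0.17  0.39 -0.1   2.05  0.06  0.71 -1.29]
round_die 2121 rect [467.8 -90.9  38.8  39.1  60.1] mean [468.5 -91.   35.1]
square_die 0
sq_tray 1439 rect [468.8 -88.2  72.3  72.1  14.4] mean [469.5 -87.8   8.4]
obl_tray 810 rect [599.7 -95.6  32.8  67.9   2.6] mean [591.4 -99.1   8.4]
```

View pics/w1.png

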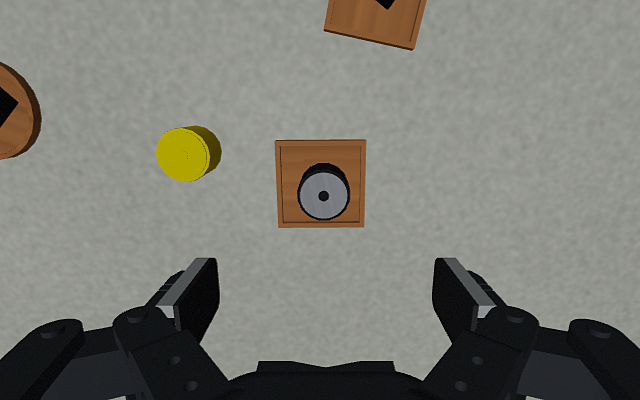

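The wrist view shows the steel-faced round die at (323,195) in the square tray centred at (321,184), and the yellow look-alike to the left at (185,154). I'm descending now.

```bash
python3 -m creep '[[[0.1,-0.15,4],[0,0,0]],[[0,0,4],[0,0,0]],[[0,0,3.5],[0,0,0]],[[0,0,2.6],[0,0,0]],[[0,0,0],[0,0,0]]]'
python3 -m creep '[[[0,0,0],[0,0,0]],[[0,0,0],[0,0,0]],[[0,0,0],[0,0,0]],[[0,0,0],[0,0,0]],[[0,0,0],[0,0,0]]]' -1
python3 -m creep '[[[0,0,0],[0,0,0]],[[0,0,0],[0,0,0]],[[0,0,-1],[0,0,0]],[[0,0,-2],[0,0,0]],[[0,0,-3],[0,0,0]]]'
python3 -c "
from h import *
togo(637,182.5,66,14)"
```

```text
time: 4.3
ee_pos: [0.4677, -0.093, 0.0087]
eef_rot: [-3.141, 0.002, 0.243]
contact_force: [-0.6, 0.1, 0.2]
grip_width: 0.0852
gripper_force: 0.0
time: 4.92
ee_pos: [0.4692, -0.0924, 0.0107]
eef_rot: [3.141, -0.002, 0.243]
contact_force: [-1.8, 0.0, 12.7]
grip_width: 0.0383
gripper_force: 58.8
time: 5.55
ee_pos: [0.468, -0.092, 0.0701]
eef_rot: [-3.141, 0.001, 0.244]
contact_force: [1.0, -0.4, -0.7]
grip_width: 0.0382
gripper_force: 60.3
shift now [ 23.03 -22.56   0.4 ] turn z -0.0 shift after turn [ 23.04 -22.55   0.4 ]
pos [468.  -92.   70.1] rpy [-1.8e+02  1.0e-01  1.4e+01] t 5.55 w 38.2 gf 60.31272768974304 q [ 0.15  0.52 -0.08  2.13  0.09  0.5  -1.32]
```

```bash
python3 -m creep '[[[4.6,-4.5,0],[0,0,0]],[[4.6,-4.5,0],[0,0,0]],[[4.6,-4.5,0],[0,0,0]],[[4.6,-4.5,0],[0,0,0]],[[4.6,-4.5,1],[0,0,0]]]' >/dev/null
python3 -m creep '[[[0,0,2],[0,0,0]],[[0,0,1.8],[0,0,0]],[[0,0,1],[0,0,0]],[[0,0,0],[0,0,0]]]'
python3 -c "
from h import *
togo(637,182.5,11.5,14)"
```

```text
time: 6.68
ee_pos: [0.632, 0.1717, 0.0116]
eef_rot: [3.141, 0.001, 0.242]
contact_force: [0.7, 0.2, -1.5]
grip_width: 0.0381
gripper_force: 62.2
shift now [ 0.74 -0.93  0.01] turn z -0.1 shift after turn [ 0.74 -0.93  0.01]
pos [632.  171.7  11.6] rpy [180.    0.   13.9] t 6.675 w 38.1 gf 62.1641743183136 q [-0.32  0.78 -0.04  1.7   0.04  0.66 -1.7 ]
```

```bash
python3 -m creep '[[[0,0,0],[0,0,0]],[[0,0,0],[0,0,0]],[[0,0,0],[0,0,0]],[[0,0,-3],[0,0,0]],[[0,0,-5],[0,0,0]]]' 1
python3 -m creep '[[[0,0,-2],[0,0,-10]],[[0,0,0],[0,0,-10]],[[0,0,0],[0,0,-10]],[[0,0,0],[0,0,-10]],[[0,0,0],[0,0,-10]]]'
python3 -c "
from h import *
togo(631,-94.5,100,68)"
```

```text
time: 7.3
ee_pos: [0.631, 0.1729, 0.0911]
eef_rot: [3.141, 0.004, 0.244]
contact_force: [1.3, 0.2, -0.1]
grip_width: 0.0854
gripper_force: 0.0
time: 7.92
ee_pos: [0.6322, 0.1731, 0.1119]
eef_rot: [3.141, -0.0, 1.122]
contact_force: [-0.1, -0.4, 0.7]
grip_width: 0.0856
gripper_force: 0.0
shift now [-24.16  11.51   1.19] turn z -3.7 shift after turn [-24.86   9.91   1.19]
pos [632.2 173.1 111.9] rpy [180.   -0.   64.3] t 7.925 w 85.6 gf 0.0 q [-0.17  0.67 -0.29  1.62  0.23  0.88 -0.99]
```

```bash
python3 -m creep '[[[0,0,-1],[0,0,-3.7]],[[-5,2,-1],[0,0,0]],[[-5,2,-1],[0,0,0]],[[-5,2,0],[0,0,0]],[[-5,2,0],[0,0,0]]]' >/dev/null
python3 -m creep '[[[-4.9,1.9,0],[0,0,0]],[[0,0,0],[0,0,0]]]'
cat >> h.py <<'E'
def fit(c,name,xy,zlo,zhi,r):
    V=world(c).reshape(-1,3)[c["z_map"].ravel()>0]; m=(np.hypot(V[:,0]-xy[0],V[:,1]-xy[1])<r)&(V[:,2]>zlo)&(V[:,2]<zhi)
    q=V[m]
    if len(q)<20: print(name,len(q));return
    (cx,cy),(w,h),a=cv2.minAreaRect((q[:,:2]*1000).astype(np.float32))
    print(name,m.sum(),"rect",np.round([cx,cy,w,h,a],1),"mean",np.round(q.mean(0)*1000,1))
E
python3 - <<'E'
from h import *
togo(631,-94.5,14,68)
c=eyes.read_camera("wrist"); cv2.imwrite("pics/w2.png",c["frame"])
fit(c,"square_die",(.633,-.094),.033,.044,.04)
fit(c,"obl_tray",(.635,-.092),.0075,.0105,.065)
fit(c,"sq_tray",(.47,-.089),.0075,.0105,.06)
c=eyes.read_camera("scene");fit(c,"round_die",(.632,.172),.033,.044,.04)
E
```

```text
time: 8.8
ee_pos: [0.6283, -0.1015, 0.1416]
eef_rot: [3.141, 0.003, 1.173]
contact_force: [-1.0, 0.4, 0.4]
grip_width: 0.0855
gripper_force: 0.0
shift now [ 0.79 -0.03 12.75] turn z -0.8 shift after turn [ 0.79 -0.02 12.75]
pos [ 628.3 -101.5  141.6] rpy [180.    0.2  67.2] t 8.8 w 85.5 gf 0.0 q [ 0.28  0.61 -0.32  1.65  0.24  0.92 -0.53]
square_die 2654 rect [630.6 -93.8  37.8  37.6  67. ] mean [630.8 -93.2  35. ]
obl_tray 1768 rect [632.6 -94.1  98.1  68.2   2.6] mean [633.7 -92.    8.4]
sq_tray 1244 rect [469.3 -88.1  73.6  72.   14.3] mean [466.8 -81.5   8.4]
round_die 260 rect [632.2 171.   37.   40.   62.4] mean [633.7 169.7  36.7]
```

View pics/w2.png

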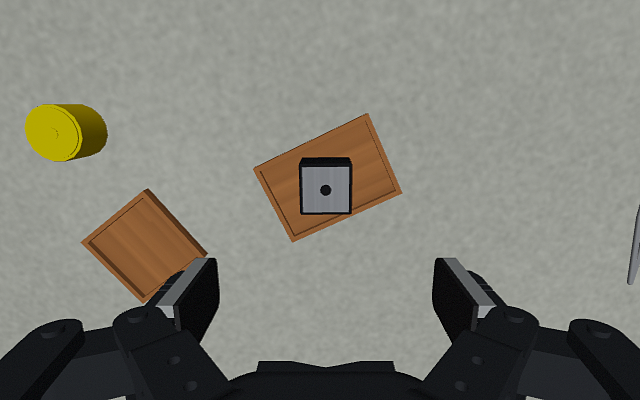

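The square die at (326,188) sits alone in the oblong tray, aligned with the fingers, and the square tray at (145,245) is empty.

```bash
python3 -m creep '[[[0.7,0,4],[0,0,0]],[[0,0,4],[0,0,0]],[[0,0,3],[0,0,0]],[[0,0,1.7],[0,0,0]],[[0,0,0],[0,0,0]]]'
python3 -m creep '[[[0,0,0],[0,0,0]],[[0,0,0],[0,0,0]],[[0,0,0],[0,0,0]],[[0,0,0],[0,0,0]],[[0,0,0],[0,0,0]]]' -1
python3 -m creep '[[[0,0,0],[0,0,0]],[[0,0,-1],[0,0,0]],[[0,0,-3],[0,0,0]],[[0,0,-4],[0,0,0]],[[0,0,0],[0,0,0]]]'
python3 -c "
from h import *
togo(469,-88.7,94,None)"
```

```text
time: 9.52
ee_pos: [0.6313, -0.0871, 0.014]
eef_rot: [-3.14, 0.0, 1.182]
contact_force: [0.6, -0.3, 1.1]
grip_width: 0.0853
gripper_force: 0.0
time: 10.15
ee_pos: [0.6326, -0.0884, 0.016]
eef_rot: [3.14, -0.001, 1.18]
contact_force: [-0.2, 0.0, 6.9]
grip_width: 0.0369
gripper_force: 61.0
time: 10.78
ee_pos: [0.6338, -0.0884, 0.0985]
eef_rot: [3.136, -0.002, 1.18]
contact_force: [-0.0, -0.1, -1.6]
grip_width: 0.0368
gripper_force: 60.3
shift now [ -6.3  -15.23   0.35] turn z 0 shift after turn [ -6.3  -15.23   0.35]
pos [633.8 -88.4  98.5] rpy [ 1.797e+02 -1.000e-01  6.760e+01] t 10.775 w 36.8 gf 60.25820016860962 q [ 0.26  0.66 -0.31  1.69  0.26  0.83 -0.56]
```

```bash
python3 -m creep '[[[0,0,0],[0,0,-9.2]],[[0,0,0],[0,0,-9.2]],[[0,0,0],[0,0,-9.2]],[[0,0,0],[0,0,-9.1]],[[0,0,0],[0,0,0]]]'
python3 -c "
from h import *
togo(467.5,-82.7,94,104.3)"
```

```text
time: 11.4
ee_pos: [0.6312, -0.0886, 0.0942]
eef_rot: [-3.141, -0.001, 1.82]
contact_force: [-0.0, 0.5, -0.4]
grip_width: 0.0368
gripper_force: 60.1
shift now [  4.61 -15.72   0.03] turn z -0.0 shift after turn [  4.61 -15.72   0.03]
pos [631.2 -88.6  94.2] rpy [-179.9   -0.   104.3] t 11.4 w 36.8 gf 60.07599592208862 q [ 0.36  0.69 -0.49  1.68  0.41  0.87 -0.05]
```

```bash
python3 -m creep '[[[1.1,-3.9,0],[0,0,0]],[[1.1,-3.9,0],[0,0,0]],[[1.1,-3.9,0],[0,0,0]],[[1.1,-3.9,1],[0,0,0]],[[0.2,-0.1,2],[0,0,0]]]' >/dev/null
python3 -m creep '[[[0,0,0],[0,0,0]],[[0,0,0],[0,0,0]],[[0,0,0],[0,0,0]]]'
python3 - <<'E'
from h import *
togo(467.5,-82.7,17,104.3)
for n in ("scene","side","wrist"):
    c=eyes.read_camera(n); s=sensors.get_state();z=s["ee_pos"][2]+.020
    fit(c,n,(.469,-.088),z-.006,z+.004,.03)
    fit(c,n+" tray",(.469,-.088),.0075,.0105,.06)
cv2.imwrite("pics/w3.png",c["frame"])
E
```

```text
time: 12.4
ee_pos: [0.469, -0.0826, 0.0652]
eef_rot: [3.141, 0.0, 1.82]
contact_force: [0.5, -0.4, -1.3]
grip_width: 0.0367
gripper_force: 60.4
shift now [ 0.03 -0.16  4.82] turn z 0.0 shift after turn [ 0.03 -0.16  4.82]
pos [469.  -82.6  65.2] rpy [179.9   0.  104.3] t 12.4 w 36.7 gf 60.41137218475342 q [ 0.4   0.55 -0.46  2.13  0.46  0.55 -0.16]
scene 214 rect [473.  -90.5  51.8  36.4  13.9] mean [474.2 -97.2  85.1]
scene tray 167 rect [470.1 -89.5  75.6  72.5  14.3] mean [478.3 -91.9   9. ]
side 349 rect [471.  -89.6  50.7  47.   44.2] mean [470.1 -91.1  84.9]
side tray 171 rect [468.7 -87.9  72.2  75.   14.3] mean [466.2 -97.    8.9]
wrist 9364 rect [469.  -88.1  54.3  39.1  14.7] mean [468.6 -85.2  84. ]
wrist tray 1610 rect [465.5 -74.5  72.1  44.4  14.4] mean [463.  -65.6   8.3]
```

View pics/w3.png

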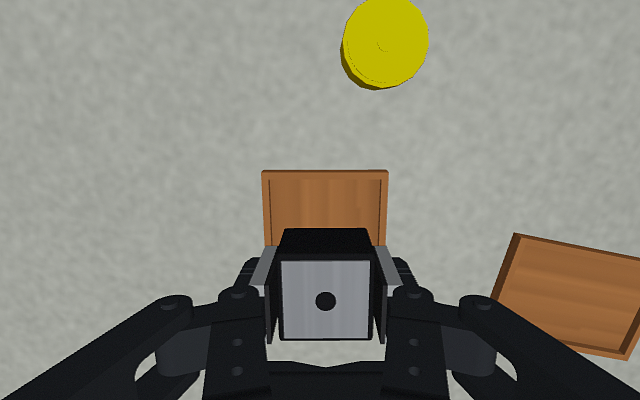

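The square die is held level and parallel between the fingers, its hole at (326,301), above the empty square tray at (325,208).

```bash
python3 - <<'E'
from h import *
c=eyes.read_camera("wrist");print(np.round(world(c)[293:296,315:338:11]*1000,1).tolist(), np.round(world(c)[301,340]*1000,1))
E
python3 -m creep '[[[0,-0.15,2],[0,0,0]],[[0,0,1.5],[0,0,0]],[[0,0,1],[0,0,0]],[[0,0,0.3],[0,0,0]],[[0,0,0],[0,0,0]]]'
python3 -m creep '[[[0,0,0],[0,0,0]]]'
```

```text
[[[464.6, -86.0, 84.0], [468.6, -84.7, 84.6], [472.8, -84.2, 83.5]], [[464.7, -86.6, 83.8], [468.6, -84.7, 85.2], [472.8, -84.2, 84.2]], [[464.8, -87.0, 83.7], [468.9, -85.7, 84.1], [472.9, -84.5, 84.5]]] [474.6 -86.6  84.6]
time: 13.22
ee_pos: [0.4669, -0.083, 0.0168]
eef_rot: [-3.142, -0.0, 1.821]
contact_force: [-0.3, -0.3, -1.3]
grip_width: 0.037
gripper_force: 60.4
time: 13.35
ee_pos: [0.4671, -0.083, 0.0171]
eef_rot: [3.141, 0.0, 1.821]
contact_force: [0.3, -0.3, -0.7]
grip_width: 0.0369
gripper_force: 60.4
```

```bash
python3 -m creep '[[[0,0,0.05],[0,0,0]],[[0,0,0],[0,0,0]],[[0,0,0],[0,0,0]],[[0,0,-4],[0,0,0]],[[0,0,-5],[0,0,0]]]' 1
python3 -m creep '[[[0,0,-4],[0,0,-9]],[[0,0,0],[0,0,-9]],[[0,0,0],[0,0,-9]],[[0,0,0],[0,0,-9]],[[0,0,0],[0,0,-7]]]'
python3 -m creep '[[[0,0,0],[0,0,0]]]' >/dev/null
python3 -c "
from h import *
togo(462.6,177.2,150,147.5)"
```

```text
time: 13.98
ee_pos: [0.466, -0.0828, 0.1066]
eef_rot: [-3.139, -0.001, 1.822]
contact_force: [1.0, -0.4, -0.7]
grip_width: 0.0853
gripper_force: 0.0
time: 14.6
ee_pos: [0.4666, -0.0831, 0.1462]
eef_rot: [-3.141, 0.0, 2.576]
contact_force: [-0.1, -0.5, -0.7]
grip_width: 0.085
gripper_force: 0.0
shift now [14.41 21.69 -0.38] turn z -0.2 shift after turn [14.33 21.74 -0.38]
pos [466.6 -83.1 146.1] rpy [180.   -0.  147.3] t 14.725 w 85.8 gf 0.0 q [ 0.64  0.48 -0.79  2.05  0.47  0.81  0.57]
```

```bash
python3 -m creep '[[[2.8,4.3,0],[0,0,0]],[[2.8,4.3,0],[0,0,0]],[[2.8,4.3,0],[0,0,0]],[[2.8,4.3,0],[0,0,0]],[[2.8,4.3,0],[0,0,0]]]' >/dev/null
python3 -m creep '[[[0,0,0],[0,0,0]],[[0,0,0],[0,0,0]],[[0,0,0],[0,0,0]]]'
python3 - <<'E'
from h import *
togo(462.6,177.2,14,147.5)
c=eyes.read_camera("wrist"); cv2.imwrite("pics/w4.png",c["frame"])
fit(c,"oblong_die",(.463,.177),.033,.044,.04)
V=world(c).reshape(-1,3);m=(np.hypot(V[:,0]-.465,V[:,1]-.177)<.05)&(V[:,2]>.0075)&(V[:,2]<.0105)
q=V[m][:,:2];from scipy.optimize import least_squares
print("round tray",m.sum(),cv2.minEnclosingCircle((q*1000).astype(np.float32)),least_squares(lambda p:np.hypot(q[:,0]-p[0],q[:,1]-p[1])-.037,[.465,.177],loss="soft_l1",f_scale=.001).x)
c=eyes.read_camera("scene");fit(c,"square_die",(.469,-.088),.033,.044,.04)
E
```

```text
time: 15.72
ee_pos: [0.465, 0.1721, 0.1461]
eef_rot: [-3.141, 0.0, 2.569]
contact_force: [-0.5, -0.7, -0.3]
grip_width: 0.0855
gripper_force: 0.0
shift now [ 0.49  0.31 13.21] turn z -0.3 shift after turn [ 0.48  0.32 13.21]
pos [465.  172.1 146.1] rpy [-179.9    0.   147.2] t 15.725 w 85.5 gf 0.0 q [ 0.09  0.5  -0.77  1.99  0.47  0.83  0.04]
oblong_die 2528 rect [462.3 179.   29.9  47.8  59.6] mean [461.5 179.4  35. ]
round tray 1051 ((463.489013671875, 178.4245147705078), 38.711753845214844) [0.46358818 0.17829026]
square_die 280 rect [469.6 -89.6  40.3  38.1  14.3] mean [471.4 -90.1  36.4]
```

View pics/w4.png

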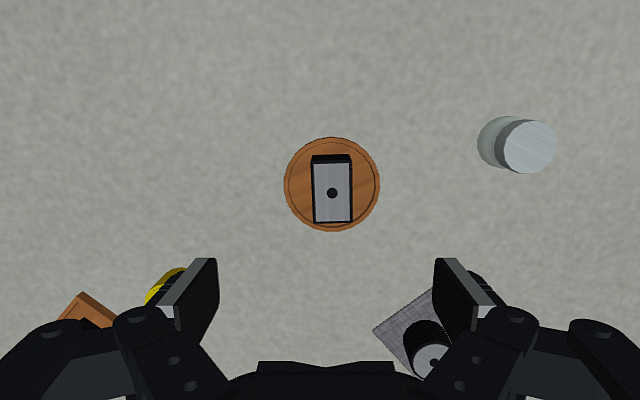

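The oblong die stands at (332,192) in the round tray, lengthwise to the fingers. The jar at (528,146) and the parked round die at (432,360) are clear of the grasp.

```bash
python3 -m creep '[[[0.5,0.4,4],[0,0,-2]],[[0,0,4],[0,0,0]],[[0,0,3.2],[0,0,0]],[[0,0,2],[0,0,0]],[[0,0,0],[0,0,0]]]'
python3 -m creep '[[[0,0,0],[0,0,0]],[[0,0,0],[0,0,0]],[[0,0,0],[0,0,0]],[[0,0,0],[0,0,0]],[[0,0,0],[0,0,0]]]' -1
python3 -m creep '[[[0,0,0],[0,0,0]],[[0,0,-1],[0,0,0]],[[0,0,-3],[0,0,0]],[[0,0,-4],[0,0,0]],[[0,0,0],[0,0,0]]]'
python3 -m creep '[[[0,0,0],[0,0,-8.3]],[[0,0,0],[0,0,-8.3]],[[0,0,0],[0,0,-8.3]],[[0,0,0],[0,0,-8.1]],[[0,0,0],[0,0,0]]]'
python3 -c "
from h import *
togo(632.8,-94.3,80,182.6)"
```

```text
time: 16.45
ee_pos: [0.4622, 0.1786, 0.0132]
eef_rot: [-3.139, -0.001, 2.606]
contact_force: [0.2, -0.4, -0.4]
grip_width: 0.0853
gripper_force: 0.0
time: 17.08
ee_pos: [0.4633, 0.1796, 0.0151]
eef_rot: [3.141, 0.001, 2.606]
contact_force: [-0.8, -2.0, 7.6]
grip_width: 0.0288
gripper_force: 59.2
time: 17.7
ee_pos: [0.4642, 0.1805, 0.097]
eef_rot: [3.138, 0.003, 2.606]
contact_force: [0.1, 1.2, -1.5]
grip_width: 0.0285
gripper_force: 59.6
time: 18.32
ee_pos: [0.4625, 0.1792, 0.0936]
eef_rot: [3.142, -0.001, -3.102]
contact_force: [0.1, -0.7, -1.4]
grip_width: 0.029
gripper_force: 59.5
shift now [-15.92 -28.01   1.34] turn z -0.3 shift after turn [-15.77 -28.1    1.34]
pos [462.5 179.2  93.6] rpy [ 1.800e+02 -1.000e-01 -1.777e+02] t 18.325 w 29.0 gf 59.53663408756256 q [ 0.12  0.62 -0.88  2.05  0.68  0.79  0.43]
```

```bash
python3 -m creep '[[[-2.3,-4,0],[0,0,-0.3]],[[-2.3,-4,0],[0,0,0]],[[-2.3,-4,0],[0,0,0]],[[-2.3,-4,0],[0,0,0]],[[-2.3,-4,0],[0,0,0]]]' >/dev/null
python3 -m creep '[[[-2.2,-4,0.5],[0,0,0]],[[-2.1,-4,1.2],[0,0,0]],[[0,0,1],[0,0,0]],[[0,0,0],[0,0,0]],[[0,0,0],[0,0,0]]]'
python3 - <<'E'
from h import *
togo(632.8,-94.3,16,182.6)
c=eyes.read_camera("wrist"); cv2.imwrite("pics/w5.png",c["frame"])
for n in ("scene","side"):
    c=eyes.read_camera(n);fit(c,n,(.633,-.094),.080,.092,.03);fit(c,"tray",(.635,-.092),.0075,.0105,.065)
E
```

```text
time: 19.58
ee_pos: [0.6332, -0.0913, 0.0676]
eef_rot: [3.141, 0.0, -3.094]
contact_force: [-0.2, 0.1, -0.3]
grip_width: 0.0287
gripper_force: 59.7
shift now [ 0.05 -0.3   5.16] turn z 0.1 shift after turn [ 0.05 -0.3   5.16]
pos [633.2 -91.3  67.6] rpy [ 180.     0.  -177.3] t 19.575 w 28.7 gf 59.669233560562134 q [ 0.56  0.82 -0.86  1.69  0.73  0.98  1.05]
scene 466 rect [637.4 -90.7  47.8  50.9  40. ] mean [639.6 -92.3  88.2]
tray 240 rect [634.4 -95.4 100.1  68.5   2.1] mean [647.3 -96.8   9.2]
side 177 rect [625.2 -98.2  34.2  46.5   7. ] mean [621.  -98.7  87.5]
tray 186 rect [632.1 -94.2  99.   69.7   2.4] mean [ 625.2 -101.4    8.9]
```

View pics/w5.png

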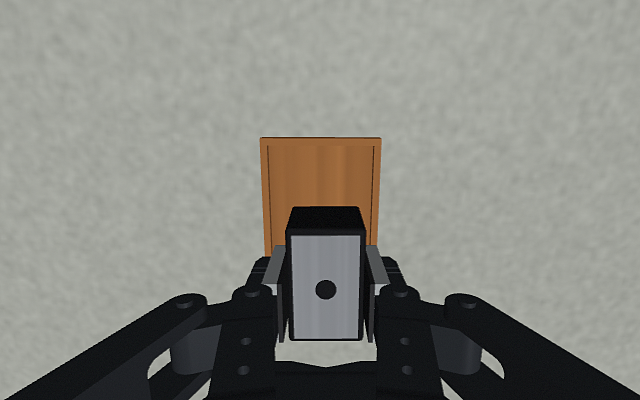

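The oblong die is held straight, its hole at (326,290), lengthwise to the oblong tray (edges at columns 262–380).

```bash
python3 -m creep '[[[0,-0.3,2],[0,0,0]],[[0,0,1.5],[0,0,0]],[[0,0,1.3],[0,0,0]],[[0,0,0.3],[0,0,0]],[[0,0,0],[0,0,0]]]'
python3 -m creep '[[[0,0,0],[0,0,0]]]'
python3 -c "
from h import *
togo(632.8,-94.3,15.8,182.6)"
```

```text
time: 20.35
ee_pos: [0.6334, -0.0957, 0.0159]
eef_rot: [3.141, -0.0, -3.095]
contact_force: [-1.0, -0.3, -0.7]
grip_width: 0.0287
gripper_force: 59.8
time: 20.48
ee_pos: [0.6338, -0.0957, 0.0162]
eef_rot: [3.141, 0.0, -3.095]
contact_force: [0.4, -0.6, -0.7]
grip_width: 0.0286
gripper_force: 59.8
shift now [0.09 0.15 0.04] turn z 0.1 shift after turn [0.09 0.15 0.04]
pos [633.8 -95.7  16.2] rpy [ 180.     0.  -177.3] t 20.475 w 28.6 gf 59.78200435638428 q [ 0.54  0.88 -0.81  1.72  0.8   0.9   1.  ]
```

```bash
python3 -m creep '[[[0.1,0.12,0.05],[0,0,0]],[[0,0,0],[0,0,0]]]' >/dev/null
python3 -m creep '[[[0,0,0],[0,0,0]],[[0,0,0],[0,0,0]],[[0,0,0],[0,0,0]],[[0,0,-4],[0,0,0]],[[0,0,-5],[0,0,0]]]' 1
python3 -m creep '[[[0,0,-4],[0,0,0]],[[0,0,0],[0,0,0]],[[0,0,0],[0,0,0]]]'
python3 - <<'E'
from h import *
togo(632,171.5,150)
for n in ("scene","side","wrist"):
    c=eyes.read_camera(n);fit(c,n+" oblong",(.633,-.094),.033,.042,.04);fit(c,n+" round",(.632,.172),.033,.042,.04)
E
```

```text
time: 21.35
ee_pos: [0.6318, -0.0948, 0.1058]
eef_rot: [3.141, -0.002, -3.095]
contact_force: [1.5, 0.2, 0.9]
grip_width: 0.0855
gripper_force: 0.0
time: 21.72
ee_pos: [0.6321, -0.0951, 0.1452]
eef_rot: [-3.141, -0.001, -3.096]
contact_force: [0.1, -0.1, -0.7]
grip_width: 0.0857
gripper_force: 0.0
shift now [-1.21 26.63 -0.5 ] turn z 0 shift after turn [-1.21 26.63 -0.5 ]
pos [632.1 -95.1 145.2] rpy [-180.    -0.  -177.4] t 21.725 w 85.7 gf 0.0 q [ 0.59  0.74 -0.91  1.62  0.64  1.1   1.12]
scene oblong 380 rect [633.2 -95.6  50.4  30.1   3.7] mean [635.2 -95.9  36.5]
scene round 262 rect [633.  170.6  36.9  40.3  62.5] mean [633.8 169.7  36.5]
side oblong 264 rect [631.  -94.8  48.   31.4   3.4] mean [630.4 -96.   36.2]
side round 149 rect [630.2 170.7  38.2  38.4  69.6] mean [630.2 170.1  36.5]
wrist oblong 2515 rect [631.4 -94.4  47.8  29.7   3.2] mean [630.9 -94.2  35. ]
wrist round 0
```

Oblong die is centred and aligned (within about 1 mm and 1°). Next is the round die on the pad.

```bash
python3 -m creep '[[[-0.2,4.5,0],[0,0,0]],[[-0.2,4.5,0],[0,0,0]],[[-0.2,4.5,0],[0,0,0]],[[-0.2,4.5,0],[0,0,0]],[[-0.2,4.5,0],[0,0,0]]]' >/dev/null
python3 -m creep '[[[-0.2,4.1,0],[0,0,0]],[[0,0,0],[0,0,0]],[[0,0,0],[0,0,0]],[[0,0,0],[0,0,0]]]'
python3 - <<'E'
from h import *
c=eyes.read_camera("wrist");fit(c,"round",(.632,.172),.033,.042,.04)
togo(631.6,171.2,14)
E
```

```text
time: 23.0
ee_pos: [0.6324, 0.1698, 0.1451]
eef_rot: [-3.141, -0.001, -3.097]
contact_force: [-0.1, 0.5, 0.0]
grip_width: 0.0851
gripper_force: 0.0
round 2175 rect [630.9 172.1  38.9  39.1  82. ] mean [630.3 172.1  35. ]
shift now [ 0.07  0.15 13.13] turn z 0 shift after turn [ 0.07  0.15 13.13]
pos [632.4 169.9 145.3] rpy [-180.    -0.  -177.5] t 23.05 w 85.3 gf 0.0 q [ 0.16  0.75 -0.89  1.58  0.63  1.12  0.73]
```

```bash
python3 -m creep '[[[0.1,0.2,4],[0,0,0]],[[0,0,4],[0,0,0]],[[0,0,3.2],[0,0,0]],[[0,0,1.9],[0,0,0]],[[0,0,0],[0,0,0]]]'
python3 -m creep '[[[0,0,0],[0,0,0]],[[0,0,0],[0,0,0]],[[0,0,0],[0,0,0]],[[0,0,0],[0,0,0]],[[0,0,0],[0,0,0]]]' -1
python3 -m creep '[[[0,0,0],[0,0,0]],[[0,0,-1],[0,0,0]],[[0,0,-2],[0,0,0]],[[0,0,-3],[0,0,0]],[[0,0,0],[0,0,0]]]'
python3 -m creep '[[[0,0,0],[0,0,0]]]' >/dev/null
python3 -c "
from h import *
togo(463.6,178.2,70)"
```

```text
time: 23.68
ee_pos: [0.6307, 0.1727, 0.0137]
eef_rot: [-3.141, -0.002, -3.096]
contact_force: [0.3, 0.4, 0.2]
grip_width: 0.0855
gripper_force: 0.0
time: 24.3
ee_pos: [0.6318, 0.1737, 0.0162]
eef_rot: [3.141, 0.002, -3.096]
contact_force: [-1.0, -1.3, 6.4]
grip_width: 0.0377
gripper_force: 59.6
time: 24.92
ee_pos: [0.6326, 0.1746, 0.0784]
eef_rot: [3.14, 0.005, -3.095]
contact_force: [-0.1, -0.4, -0.3]
grip_width: 0.038
gripper_force: 60.3
shift now [16.71  1.27  0.5 ] turn z 0 shift after turn [16.71  1.27  0.5 ]
pos [631.1 173.2  75.1] rpy [-180.     0.  -177.4] t 25.05 w 38.2 gf 60.26450514793396 q [ 0.13  0.82 -0.84  1.65  0.71  1.    0.67]
```

```bash
python3 -m creep '[[[4,0.3,0],[0,0,0]],[[4,0.3,0],[0,0,0]],[[4,0.3,0],[0,0,0]],[[4,0.3,0],[0,0,0]],[[0.7,0,1],[0,0,0]]]' >/dev/null
python3 -m creep '[[[0,0,1],[0,0,0]],[[0,0,0],[0,0,0]],[[0,0,0],[0,0,0]]]' >/dev/null
python3 - <<'E'
from h import *
togo(463.6,178.2,17)
c=eyes.read_camera("wrist"); cv2.imwrite("pics/w6.png",c["frame"])
E
```

```text
shift now [0.08 0.03 3.74] turn z 0 shift after turn [0.08 0.03 3.74]
pos [464.5 177.9  54.4] rpy [ 180.    -0.  -177.4] t 26.05 w 37.9 gf 60.362913608551025 q [ 0.08  0.68 -0.82  2.08  0.77  0.72  0.37]
```

View pics/w6.png

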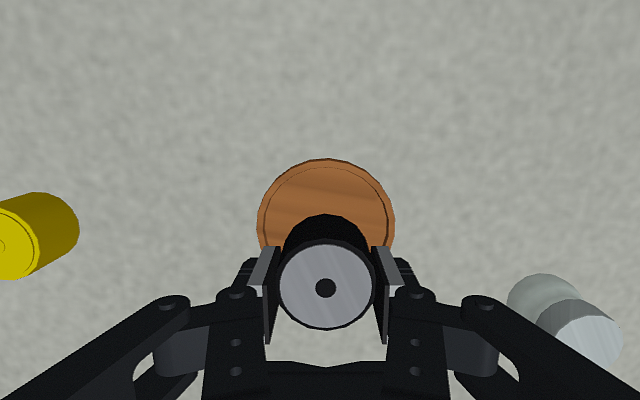

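The round die is held upright, its hole at (326,288), over the round tray (columns 257–395). The jar at (575,320) is clear. I'll lower and release it.

```bash
python3 -m creep '[[[0.1,0,1.5],[0,0,0]],[[0,0,1.2],[0,0,0]],[[0,0,0.8],[0,0,0]],[[0,0,0.25],[0,0,0]],[[0,0,0],[0,0,0]]]'
python3 -m creep '[[[0,0,0],[0,0,0]],[[0,0,0],[0,0,0]],[[0,0,0],[0,0,0]],[[0,0,0],[0,0,0]],[[0,0,-3],[0,0,0]]]' 1
python3 -m creep '[[[0,0,-5],[0,0,0]],[[0,0,-5],[0,0,0]],[[0,0,-3],[0,0,0]],[[0,0,0],[0,0,0]],[[0,0,0],[0,0,0]]]'
python3 - <<'E'
from h import *
for n in ("scene","side","wrist"):
    c=eyes.read_camera(n);cv2.imwrite(f"pics/{n}9.png",c["frame"])
    fit(c,n+" oblong",(.633,-.094),.033,.042,.04);fit(c,n+" round",(.4636,.178),.033,.042,.04);fit(c,n+" sq",(.469,-.089),.033,.042,.04)
    fit(c,n+" loupe",(.793,.027),.02,.042,.04);fit(c,n+" jar",(.508,.305),.03,.055,.04)
E
```

```text
time: 26.72
ee_pos: [0.4627, 0.1778, 0.0171]
eef_rot: [-3.142, -0.0, -3.095]
contact_force: [-0.6, 0.5, -1.5]
grip_width: 0.0381
gripper_force: 60.4
time: 27.35
ee_pos: [0.4617, 0.1771, 0.0463]
eef_rot: [-3.141, -0.003, -3.095]
contact_force: [-0.2, 0.9, -0.8]
grip_width: 0.0856
gripper_force: 0.0
time: 27.98
ee_pos: [0.4625, 0.1771, 0.1766]
eef_rot: [-3.141, -0.001, -3.096]
contact_force: [0.9, -1.0, -0.4]
grip_width: 0.0852
gripper_force: 0.0
scene oblong 376 rect [633.7 -95.9  50.8  30.    2.8] mean [635.  -95.9  36.6]
scene round 193 rect [463.4 175.7  36.8  39.5  63.7] mean [465.  175.1  36.4]
scene sq 279 rect [470.1 -89.9  40.   37.8  15.5] mean [471.1 -90.2  36.2]
scene loupe 176 rect [790.9  24.4  23.8  23.2  23.6] mean [792.2  24.   27.7]
scene jar 235 rect [509.4 307.1  35.7  35.7  67.2] mean [512.3 304.9  42.9]
side oblong 263 rect [631.1 -94.9  47.5  33.3   0.9] mean [630.8 -95.4  36.1]
side round 159 rect [460.9 175.8  39.   38.1  80.5] mean [461.4 175.4  36.6]
side sq 291 rect [467.3 -88.5  38.6  40.8  12.9] mean [467.1 -90.2  36.3]
side loupe 87 rect [786.3  25.4  23.2  24.3  33.1] mean [786.7  23.6  27.1]
side jar 163 rect [505.7 306.8  38.3  34.8  49.4] mean [505.9 303.8  42.8]
wrist oblong 229 rect [ 612.8 -102.3   13.7   29.2   43.9] mean [ 614.  -100.8   34.5]
wrist round 1759 rect [461.7 178.2  38.8  39.1  35.3] mean [461.3 178.2  35. ]
wrist sq 973 rect [465.9 -81.1  37.8  26.5  13.4] mean [467.6 -77.1  34.6]
wrist loupe 0
wrist jar 1731 rect [506.2 309.4  36.1  36.2  20.6] mean [504.3 307.3  42.8]
```

View pics/side9.png

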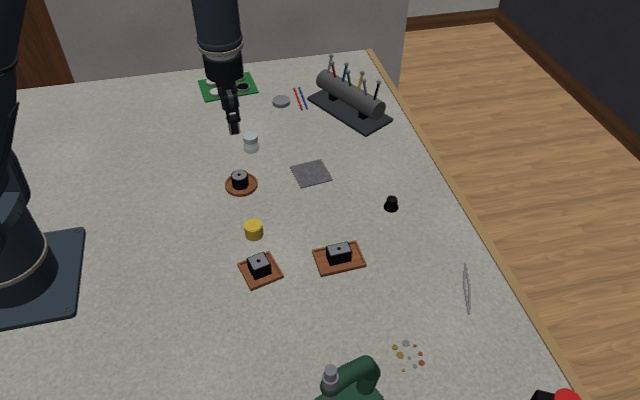

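The side view shows the round die in the round tray (240,182), the square in the square tray (260,267) and the oblong lengthwise in the oblong tray (339,256). The loupe and jar haven't moved.

```bash
python3 -c "
from plant import robot
print(robot.hand_in())"
```

```text
the job is handed in; nothing more can be done
None
```

Handed in: each die stands upright in its own tray, within about 2 mm of centre by the cameras, with the oblong die lengthwise and the loupe and jar unmoved; robot clock about 28 s of the 99 s limit.

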